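# Lay out a condensate drain run on its backing board

## Robot

A 6-joint arm with a two-finger parallel gripper is mounted at the origin on the work surface. World frame = base frame: x ahead of the robot, y to its left, z up, the work surface at z = 0. Lengths are in m, angles in rad, forces in N, time in s.
With the tool pointing down it reaches from about 0.275 to 0.75 m from the base axis. Payload 10.2 kg.
Tool frame: the origin (TCP) lies at the centre of the arm's flange, where the gripper is bolted on; the fingertips stand 166 mm ahead of it and the grasp point (between the pads) lies 147 mm ahead of it; z points along the fingers, y is the line along which they close (so a half turn about z gives the same grasp; the last joint's range is limited). The gripper opens to 88 mm and grips with 3 to 60 N. Pads are 18 mm wide; open, the fingers measure 123 mm over their backs; the gripper's body (75 mm by 187 mm) begins 45 mm behind the grasp point.
Start: joints at [-1.418, 0.313, 1.498, -0, 1.331, -0.223], TCP at [0.193, -0.488, 0.405] pointing down, gripper open.
Joint ranges: [-2.94, 2.94], [-0.97, 2.17], [0.19, 2.56], [-1.23, 4.37], [0.02, 3.11], [-2.88, 2.88]. Speed limits (rad/s): [2.39, 2.39, 3.01, 3.14, 3.14, 3.14].

## Interface

Orientations are given as a unit quaternion [w, x, y, z].
In Python, from cell import sense, camera, camera_model, close_job, boxes_of, outline_of, tip_of gives the robot as it stands. The module is installed in compiled form; this text tells all that it offers.
- The arm moves only by the tool apply_moves, never from a script. Its argument "increments" is a list of rows, each an object with "delta_pos": the shift along the tool's x, y, z in mm, a list of three; "rotation": the turn, a rotation vector about the tool's x, y, z in rad, a list of three. A call has exactly 8 rows; each row shifts and turns the commanded pose from where the row before left it, along the tool's axes as they then stand; what a row does not reach is not made up. A row lasts 1/8 s, in which the tool goes at most 62.5 mm and 10.7 degrees, less where a joint would pass 70% of its speed; a pose out of reach is approached as far as the arm can. A call is refused whole if a number of a shift passes 62.5 or a number of a turn 0.188, either way. A call with a gripper value outside its range is refused whole. "grip" is the gripper's target within -1 to 1 (shut at 1, half-way at 0, fully open at -1), set as the call begins (left out, the last holds). The fingers move at their own pace and stop on an object; "newtons" is the grip in N (left out, the last holds). Time passes only in rows, so rows that do not move let the fingers close, or fill a call up. It gives the time, the measured TCP pose, the force, the opening and the grip force at its end, in the units of the state.
- sense(): the state, without advancing time (a new reading comes with each control period).
- camera(name): name is "scene" or "side" or "wrist"; returns the picture (480x640x3 uint8, red, green, blue); there is no depth.
- camera_model(name): a dict with "K" (3x3 intrinsics, pixels), "k1" (the pictures are not rectified: a ray, as slopes to the right and down, at radius r is drawn at 1 + k1 r^2 times it, then the intrinsics apply), "position" and "orientation" of the camera in the world; the wrist camera has in their place "tool_from_camera" (4x4, takes a point from camera to tool coordinates, whose origin is the TCP and whose axes are the flange's). Camera axes: x right, y down, z forward; pixel columns grow to the right and rows downward; lengths in m; the calibration is good to about 2 mm. A picture is of the moment at which its call begins: read the wrist's pose just before it. camera_model takes no time and is no camera call.
- close_job(): hands the job in; it is judged then, once.
Trained networks look in the newest picture that a camera, given by its name, has taken for a name from the list of things; names that differ only in an ending like _2 or _b are one class to them, and where a whole thing is asked for, a point or a joint stands for the part that bears it (a point fixed in the world has none). Each returns a list of dicts, best first, with "conf" (0 to 1); they miss things now and then, are a little off and sometimes report something else, mostly with a low value. They report only what shows in the picture. A call takes as long as a camera call.
- boxes_of(camera, thing): "at" ([column, row] in pixels, amid what is visible of it).
- outline_of(camera, thing): "region" (480x640 bool, what is visible of it) and "at" ([column, row] in pixels, amid what is visible of it).
- tip_of(camera, thing): "at" ([column, row] in pixels: a listed point, or the origin of a listed thing).
The state is a dict: "t": time; "joint_pos": joint angles; "dq": joint speeds; "tau": joint torques, N m; "position": TCP position; "eef_rot": TCP orientation; "contact_force": force on the tool from outside, world axes, zero at the start; "torque": the same for the moment, N m; "width": finger opening in m; "gripper_force": force on a finger pad.
Only numpy, scipy, OpenCV 4.12 (cv2) and the standard library are available. Lean on these libraries where they do the work, as an engineer would, in place of code of your own. Each camera call takes 0.05 s, during which the arm holds its last target. There are 200 camera calls.

## Task

Lay the furnace's condensate drain out dry on the pine backing board, ready for gluing: the grey union in the middle of the gap between the two strapped pipes, the white tee at the outer end of the white pipe with its side branch pointing to the rear edge of the board (away from you), and the black elbow at the outer end of the black pipe with its free mouth pointing to the front edge, each fitting lying flat in line with the pipes, tee and elbow leaving a gap of about 10 mm to the pipe's end. The green-capped cement jar stands on the board straight behind the union (on its rear side), with about two fingers' width between them, and is kept upright all the while. The white elbow, the jar of screws and the corner brace do not belong to this run: leave them where they are.

Things in the scene. Friction and masses are not known exactly. Their poses are not given: they have to be found in the camera images.
- board: Fixed pine backing board on the bench, 184 mm (x) by 470 mm (y), 19 mm thick. Origin: centre of its underside. x axis: to its rear edge, away from the robot, at most 7 degrees off world x. Both pipes lie along its y axis, on the line x = -20 mm, centred at y = +85 and -85 mm: 100 mm between their facing ends. Which pipe is at +y (left) changes.
- white_pipe: White plastic pipe, 70 mm long, 33 mm in diameter, fixed to the board by a zinc strap over its middle (strap 16 mm wide, tabs out to 35 mm either side, top 20 mm above the axis). Origin: on its axis at mid-length, 16.5 mm above the board's top. y axis: along the pipe; x: across the board to its rear edge; z up. 
- black_pipe: Black plastic pipe, 70 mm long, 33 mm in diameter, fixed to the board by a zinc strap over its middle (strap 16 mm wide, tabs out to 35 mm either side, top 20 mm above the axis). Origin: on its axis at mid-length, 16.5 mm above the board's top. y axis: along the pipe; x: across the board to its rear edge; z up. 
- vent_tee: White plastic pipe tee lying flat, 0.1 kg. Origin: where run and branch axes cross, 21 mm above what it lies on. The straight run lies along its y axis, mouths at y = +-45 mm; the branch mouth is at x = +45 mm. Sockets 42 mm in diameter over their last 26 mm, body 38 mm: 64 mm wide through the middle from the back of the run (x = -19 mm) to the branch mouth.
- pipe_union: Grey plastic pipe union lying on its side, 0.13 kg: an eight-sided nut, 52 mm across the flats and 30 mm long, in the middle of a 70 mm long body whose ends are 41 mm in diameter. Origin: its centre, 26 mm above what it lies on. y axis: along its bore. Both ends are alike.
- black_elbow: Black plastic 90 degree pipe elbow lying flat. Origin: where its legs' axes cross, 21 mm above what it lies on. Its two mouths look along its +x and +y axes, each 48 mm from the origin; the last 26 mm of each leg is a socket 42 mm in diameter, the bend is 38 mm thick. 0.07 kg.
- cement_jar: Screw-top jar of pipe cement standing upright: white body with a green band, 48 mm in diameter and 56 mm tall to the shoulder, green ribbed screw cap 43 mm in diameter on top, 78 mm tall in all, 0.2 kg. Origin: centre of its underside; z up.
- white_elbow: Bystander: white plastic 90 degree pipe elbow lying flat. Origin: where its legs' axes cross, 21 mm above what it lies on. Its two mouths look along its +x and +y axes, each 48 mm from the origin; the last 26 mm of each leg is a socket 42 mm in diameter, the bend is 38 mm thick. Not part of this run.
- screw_jar: Bystander: screw-top jar full of screws, greyish all over, with a bare metal lid, 60 mm in diameter, 76 mm tall, standing upright. Origin: centre of its underside.
- corner_brace: Bystander: zinc corner brace, L-shaped, 20 mm wide, 3 mm thick, one 65 mm leg flat on the bench along its x axis, the other standing 65 mm up at its +x end. Origin: under the middle of the flat leg.

How it is judged:
At the end, for the whole second after the job is handed in: All released, at rest: fittings flat on the board, within 12 mm and 11 degrees of the pipes' line; union within 12 mm of mid-gap; tee and elbow mouths 0-23 mm off the outer pipe ends, branch rearward, elbow's free mouth frontward; jar upright, 45-100 mm behind the line, 15 mm sideways of the union (((y of black_pipe in the frame of white_pipe above 0 m and y of vent_tee in the frame of white_pipe between -0.103 and -0.079 m and y of black_elbow in the frame of black_pipe between 0.082 and 0.106 m and y of black_pipe in the frame of black_elbow above 0.05 m and angle between the y axis of black_elbow and the y axis of black_pipe, either way round below 0.2 rad) or (y of black_pipe in the frame of white_pipe below 0 m and y of vent_tee in the frame of white_pipe between 0.079 and 0.103 m and y of black_elbow in the frame of black_pipe between -0.106 and -0.082 m and x of black_pipe in the frame of black_elbow above 0.05 m and angle between the x axis of black_elbow and the y axis of black_pipe, either way round below 0.2 rad)) and x of vent_tee in the frame of white_pipe between -0.012 and 0.012 m and z of vent_tee in the frame of white_pipe between -0.004 and 0.013 m and angle between the y axis of each of vent_tee, pipe_union and the y axis of white_pipe, either way round below 0.2 rad and angle between each of vent_tee, black_elbow's own z axis and vertical below 0.15 rad and x of cement_jar in the frame of vent_tee above 0.02 m and x of black_elbow in the frame of black_pipe between -0.012 and 0.012 m and z of black_elbow in the frame of black_pipe between -0.004 and 0.013 m and x of pipe_union in the frame of white_pipe between -0.012 and 0.012 m and z of pipe_union in the frame of white_pipe between 0.001 and 0.018 m and horizontal distance between pipe_union and white_pipe below 0.097 m and horizontal distance between pipe_union and black_pipe below 0.097 m and x of cement_jar in the frame of white_pipe between 0.045 and 0.1 m and y of cement_jar in the frame of pipe_union between -0.015 and 0.015 m and z of cement_jar in the frame of white_pipe between -0.023 and -0.01 m and angle between cement_jar's own z axis and vertical below 0.1 rad and linear speed of each of vent_tee, pipe_union, black_elbow, cement_jar below 0.02 m/s); the robot touches nothing.
It fails at once if the white elbow, the jar of screws or the corner brace is shifted by more than 30 mm (distance of any of white_elbow, screw_jar, corner_brace from where it was at the start of the episode above 0.03 m).
It fails at once if the jar of screws is knocked over (angle between screw_jar's own z axis and vertical above 0.5 rad).
It fails at once if the cement jar is tipped (more than 35 degrees off upright) (angle between cement_jar's own z axis and vertical above 0.6 rad).
It also fails if it takes over 115 s, if anything falls off the work surface, if the arm or the gripper's body presses on something with over 40 N, if the wrist force passes 120 N, or if a joint passes its speed limit or range.

## Working session

There is one attempt and no reset: what is moved stays moved. The work goes in short steps, Python scripts to look and compute and a tool call to move; the robot and the scene stay as the last step left them, time stands still between calls to the robot, and variables do not carry over. Pictures are saved under pics/ and viewed, at most 14 in all, crops included, and the job is handed in when it is done.

Besides the shell and the picture viewer there is one more tool, called after "Emit:" as a command line: name --argument value ..., lists and objects as JSON in quotes. apply_moves: Moves the arm, as the interface text tells. Its arguments: {"type":"object","properties":{"increments":{"type":"array"},"grip":{"type":"number"},"newtons":{"type":"number"}},"required":["increments"]}

```bash
mkdir -p pics; cat > h.py <<'E'
import numpy as np, cv2
from scipy.spatial.transform import Rotation as R
from cell import sense,camera,camera_model,close_job,boxes_of,outline_of,tip_of
def rot(q): return R.from_quat([q[1],q[2],q[3],q[0]])
def cam(name,s=None):
    m=camera_model(name)
    if name=='wrist':
        s=s or sense(); T=np.array(m['tool_from_camera']); Rt=rot(s['eef_rot']).as_matrix()
        return m,np.array(s['position'])+Rt@T[:3,3],Rt@T[:3,:3]
    return m,np.array(m['position']),rot(m['orientation']).as_matrix()
def ray(c,px):
    m,p,Rm=c; K=np.array(m['K']); k1=m['k1']
    d=np.array([(px[0]-K[0,2])/K[0,0],(px[1]-K[1,2])/K[1,1]]); u=d.copy()
    for _ in range(20): u=d/(1+k1*(u@u))
    return p,Rm@np.array([u[0],u[1],1])
def atz(c,px,z):
    p,d=ray(c,px); return p+d*(z-p[2])/d[2]
def proj(c,X):
    m,p,Rm=c; K=np.array(m['K']); v=Rm.T@(np.array(X)-p); u=v[:2]/v[2]; u=u*(1+m['k1']*(u@u))
    return K[:2,:2]@u+K[:2,2]
def tri(rs):
    A=0;b=0
    for p,d in rs:
        d=d/np.linalg.norm(d); M=np.eye(3)-np.outer(d,d); A=A+M;b=b+M@p
    x=np.linalg.solve(A,b); return x,max(np.linalg.norm((np.eye(3)-np.outer(d,d)/(d@d))@(x-p)) for p,d in rs)
def save(n,im): cv2.imwrite('pics/'+n+'.png',im[:,:,::-1])
E
python3 - <<'E'
from h import *
c={}
for n in('scene','side'):
    save(n+'0',camera(n)); c[n]=cam(n); print(n,c[n][1].round(3),c[n][2][:,2].round(2))
for t in 'white_pipe black_pipe vent_tee pipe_union black_elbow cement_jar white_elbow screw_jar corner_brace board'.split():
    rs=[]
    for n in c:
        r=tip_of(n,t); print(t,n,[(round(q['conf'],2),np.round(q['at']).tolist()) for q in r[:2]])
        if r: rs.append(ray(c[n],r[0]['at']))
    if len(rs)==2: x,e=tri(rs); print('   ',x.round(3),e.round(4))
E
```

```text
scene [0.94  0.416 0.981] [-0.39 -0.38 -0.84]
side [ 0.383 -0.77   0.651] [ 0.14  0.79 -0.59]
white_pipe scene [(0.55, [331.0, 296.0])]
white_pipe side [(0.7, [360.0, 218.0])]
    [0.603 0.109 0.038] 0.0028
black_pipe scene [(0.77, [275.0, 252.0])]
black_pipe side [(0.81, [382.0, 268.0])]
    [ 0.607 -0.057  0.035] 0.0021
vent_tee scene [(0.92, [212.0, 177.0])]
vent_tee side [(0.59, [393.0, 410.0]), (0.26, [381.0, 271.0])]
    [ 0.553 -0.345  0.012] 0.0008
pipe_union scene [(0.7, [298.0, 174.0]), (0.28, [274.0, 251.0])]
pipe_union side [(0.88, [271.0, 333.0]), (0.26, [258.0, 174.0])]
    [ 0.4   -0.181  0.027] 0.0063
black_elbow scene [(0.66, [476.0, 309.0])]
black_elbow side [(0.93, [261.0, 172.0]), (0.74, [276.0, 334.0])]
    [0.416 0.35  0.033] 0.0012
cement_jar scene [(0.75, [410.0, 260.0])]
cement_jar side [(0.71, [266.0, 224.0])]
    [0.407 0.169 0.007] 0.0043
white_elbow scene [(0.68, [344.0, 223.0]), (0.32, [332.0, 299.0])]
white_elbow side [(0.63, [298.0, 423.0]), (0.57, [259.0, 173.0])]
    [ 0.37  -0.135 -0.236] 0.0682
screw_jar scene [(0.9, [348.0, 222.0])]
screw_jar side [(0.69, [279.0, 276.0])]
    [ 0.42  -0.005  0.002] 0.0023
corner_brace scene [(0.76, [439.0, 365.0])]
corner_brace side [(0.49, [310.0, 176.0])]
    [ 0.544  0.364 -0.005] 0.0075
board scene [(0.78, [292.0, 291.0])]
board side [(0.6, [380.0, 251.0])]
    [0.633 0.029 0.004] 0.0039
```

View pics/scene0.png

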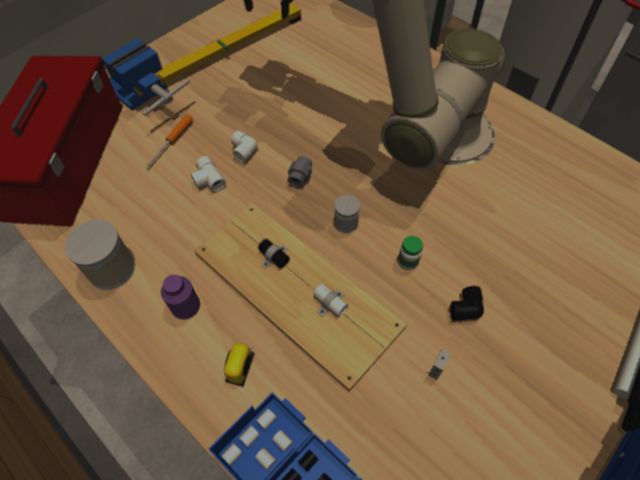

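View pics/side0.png

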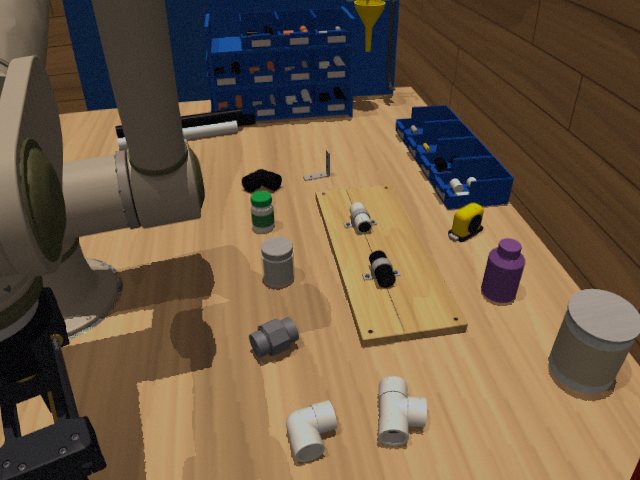

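The white pipe is at +y (331,296 in scene) and the black one at −y (275,252). The tee is at (209,176), union (300,171), white elbow (243,147), black elbow (467,304) and cement jar (411,252), so the scene-camera detections agree with the picture. For the white elbow, the scene network locked onto the screw jar.

```bash
python3 - <<'E'
from h import *
s=sense(); print(rot(s['eef_rot']).as_matrix().round(3).tolist(), s['position'])
m=camera_model('wrist'); print(np.array(m['tool_from_camera']).round(3).tolist(),m['K'],m['k1'])
E
```

```text
[[0.93, 0.367, 0.0], [0.367, -0.93, 0.0], [0.0, -0.0, -1.0]] [ 0.19267349 -0.48837067  0.40472576]
[[-0.001, -0.946, -0.324, 0.086], [1.0, -0.001, 0.0, -0.0], [-0.0, -0.324, 0.946, 0.019], [0.0, 0.0, 0.0, 1.0]] [[345.80137153   0.         321.09588226]
 [  0.         345.80137153 240.64105996]
 [  0.           0.           1.        ]] 0.016365679026428936
```

Emit:
apply_moves --increments '[{"delta_pos": [49.3, -24.8, 0], "rotation": [0, 0, 0]}, {"delta_pos": [49.3, -24.8, 0], "rotation": [0, 0, 0]}, {"delta_pos": [49.3, -24.8, 0], "rotation": [0, 0, 0]}, {"delta_pos": [49.3, -24.8, 0], "rotation": [0, 0, 0]}, {"delta_pos": [49.3, -24.8, 0], "rotation": [0, 0, 0]}, {"delta_pos": [49.3, -24.8, 0], "rotation": [0, 0, 0]}, {"delta_pos": [49.3, -24.8, 0], "rotation": [0, 0, 0.187]}, {"delta_pos": [0, 0, 0], "rotation": [0, 0, 0.187]}]' --grip -1 --newtons 30

```text
t: 2.1
position: [0.4481, -0.2021, 0.4047]
eef_rot: [-0.0, 1.0, 0.009, 0.0]
contact_force: [0.2, -0.3, 0.3]
width: 0.0882
gripper_force: 0.0
```

```bash
cat > look.py <<'E'
import sys
from h import *
def look(things,name):
    s=sense(); im=camera('wrist'); c=cam('wrist',s)
    print(s['t'],np.round(s['position'],4),rot(s['eef_rot']).as_matrix()[:,0].round(3))
    for t,z in things:
        r=outline_of('wrist',t); q=tip_of('wrist',t)
        if q: print(t,'tip',round(q[0]['conf'],2),np.round(q[0]['at']),atz(c,q[0]['at'],z).round(4))
        if r:
            r=r[0]; ys,xs=np.nonzero(r['region']); 
            P=np.array([atz(c,p,z)[:2] for p in np.c_[xs,ys]],np.float32)
            print('   out',round(r['conf'],2),np.round(r['at']),P.mean(0).round(4),'rect',[np.round(v,3) for v in cv2.minAreaRect(P)])
            cs,_=cv2.findContours(r['region'].astype(np.uint8),0,1); im=cv2.drawContours(im.copy(),cs,-1,(255,0,0),1)
    if name: save(name,im)
    return c
Z=dict(vent_tee=.021,pipe_union=.026,black_elbow=.021,cement_jar=.04,white_pipe=.0355,black_pipe=.0355)
if __name__=='__main__': look([(t,Z[t]) for t in sys.argv[2:]],sys.argv[1])
E
python3 look.py w1 vent_tee pipe_union white_pipe black_pipe
```

```text
2.1 [ 0.4481 -0.2021  0.4047] [1.    0.018 0.   ]
   out 0.72 [484.  99.] [ 0.5588 -0.3551] rect [array([ 0.564, -0.358]), array([0.107, 0.073]), np.float64(75.41)]
pipe_union tip 0.92 [304. 249.] [ 0.4003 -0.1839  0.026 ]
   out 0.89 [306. 250.] [ 0.3958 -0.1846] rect [array([ 0.394, -0.185]), array([0.083, 0.056]), np.float64(24.067)]
   out 0.74 [ 6. 29.] [0.6043 0.0746] rect [array([0.604, 0.073]), array([0.015, 0.033]), np.float64(73.547)]
black_pipe tip 0.86 [159.  27.] [ 0.609  -0.0568  0.0355]
   out 0.74 [162.  28.] [ 0.6072 -0.0564] rect [array([ 0.6  , -0.056]), array([0.057, 0.084]), np.float64(1.477)]
```

View pics/w1.png

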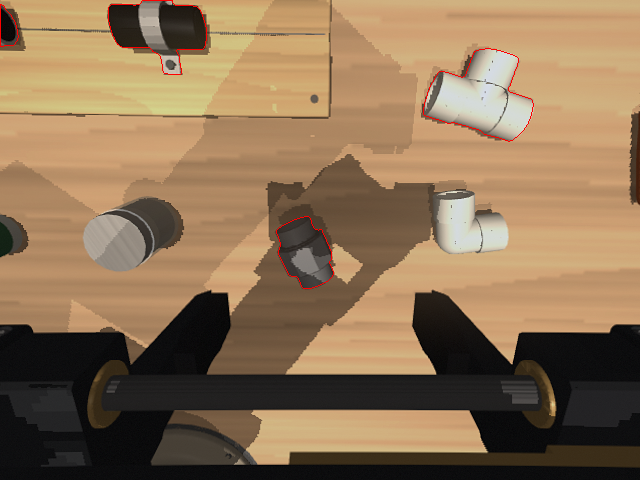

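Union outlined around (305,250), bore tilted about 24° from x; tee at (484,99); black pipe at (160,28); the board's front edge is near row 115. Going over the union.

Emit:
apply_moves --increments '[{"delta_pos": [-12.2, -4.7, 39], "rotation": [0, 0, 0]}, {"delta_pos": [-12.2, -4.7, 39], "rotation": [0, 0, 0]}, {"delta_pos": [-12.2, -4.7, 39], "rotation": [0, 0, 0]}, {"delta_pos": [-12.2, -4.7, 39], "rotation": [0, 0, -0.1]}, {"delta_pos": [0, 0, 0], "rotation": [0, 0, -0.15]}, {"delta_pos": [0, 0, 0], "rotation": [0, 0, -0.15]}, {"delta_pos": [0, 0, 0], "rotation": [0, 0, 0]}, {"delta_pos": [0, 0, 0], "rotation": [0, 0, 0]}]'

```text
t: 3.55
position: [0.3974, -0.1867, 0.2488]
eef_rot: [0.0, 0.978, 0.207, 0.0]
contact_force: [0.2, -0.6, 0.0]
width: 0.0884
gripper_force: 0.0
```

```bash
python3 look.py w2 pipe_union
```

```text
3.55 [ 0.3974 -0.1867  0.2488] [0.914 0.405 0.   ]
pipe_union tip 0.6 [320. 262.] [ 0.3979 -0.1855  0.026 ]
   out 0.97 [318. 262.] [ 0.3951 -0.1853] rect [array([ 0.392, -0.186]), array([0.089, 0.056]), np.float64(23.322)]
```

View pics/w2.png

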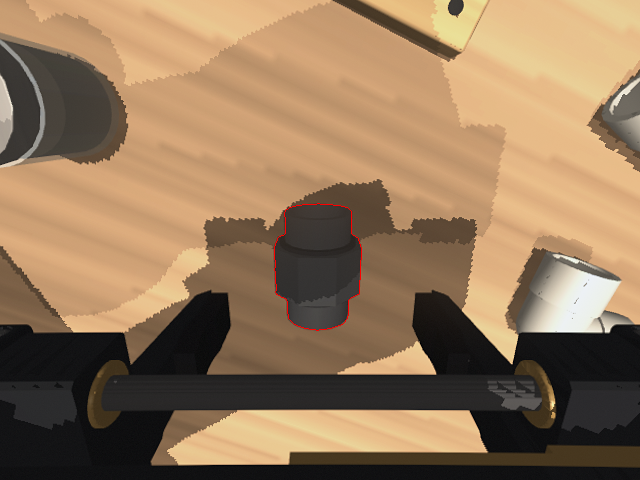

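The union sits centred and aligned between the fingers (318,262). Descend and grip.

Emit:
apply_moves --increments '[{"delta_pos": [0, 0, 19], "rotation": [0, 0, 0]}, {"delta_pos": [0, 0, 19], "rotation": [0, 0, 0]}, {"delta_pos": [0, 0, 19], "rotation": [0, 0, 0]}, {"delta_pos": [0, 0, 19], "rotation": [0, 0, 0]}, {"delta_pos": [0, 0, 0], "rotation": [0, 0, 0]}, {"delta_pos": [0, 0, 0], "rotation": [0, 0, 0]}, {"delta_pos": [0, 0, 0], "rotation": [0, 0, 0]}, {"delta_pos": [0, 0, 0], "rotation": [0, 0, 0]}]'

```text
t: 4.7
position: [0.3975, -0.1866, 0.1732]
eef_rot: [0.0, 0.978, 0.208, 0.0]
contact_force: [-0.1, 0.1, -0.2]
width: 0.0881
gripper_force: 0.0
```

Emit:
apply_moves --increments '[{"delta_pos": [0, 0, 0], "rotation": [0, 0, 0]}, {"delta_pos": [0, 0, 0], "rotation": [0, 0, 0]}, {"delta_pos": [0, 0, 0], "rotation": [0, 0, 0]}, {"delta_pos": [0, 0, 0], "rotation": [0, 0, 0]}, {"delta_pos": [0, 0, 0], "rotation": [0, 0, 0]}, {"delta_pos": [0, 0, 0], "rotation": [0, 0, 0]}, {"delta_pos": [0, 0, 0], "rotation": [0, 0, 0]}, {"delta_pos": [0, 0, 0], "rotation": [0, 0, 0]}]' --grip 1 --newtons 30

```text
t: 5.7
position: [0.3975, -0.1866, 0.1727]
eef_rot: [0.0, 0.978, 0.208, 0.0]
contact_force: [-0.0, 0.2, -1.5]
width: 0.0518
gripper_force: 30.0
```

Emit:
apply_moves --increments '[{"delta_pos": [0, 0, -60], "rotation": [0, 0, 0]}, {"delta_pos": [0, 0, -60], "rotation": [0, 0, 0]}, {"delta_pos": [39.6, -29, -22], "rotation": [0, 0, 0]}, {"delta_pos": [39.6, -29, -22], "rotation": [0, 0, 0]}, {"delta_pos": [39.6, -29, -22], "rotation": [0, 0, 0]}, {"delta_pos": [39.6, -29, -22], "rotation": [0, 0, 0]}, {"delta_pos": [39.6, -29, -22], "rotation": [0, 0, 0.187]}, {"delta_pos": [0, 0, 0], "rotation": [0, 0, 0.187]}]'

```text
t: 6.7
position: [0.5194, 0.0277, 0.4033]
eef_rot: [0.0, 1.0, 0.024, 0.001]
contact_force: [0.0, -0.4, -2.6]
width: 0.0517
gripper_force: 30.0
```

```bash
python3 look.py w3 white_pipe black_pipe cement_jar
```

```text
6.7 [0.5194 0.0277 0.4033] [0.999 0.048 0.003]
white_pipe tip 0.81 [235. 114.] [0.6089 0.114  0.0355]
   out 0.74 [235. 117.] [0.6074 0.114 ] rect [array([0.605, 0.114]), array([0.064, 0.078]), np.float64(27.586)]
black_pipe tip 0.77 [417. 121.] [ 0.6105 -0.0594  0.0355]
cement_jar tip 0.72 [205. 287.] [0.4275 0.1519 0.04  ]
   out 0.71 [192. 304.] [0.4058 0.1679] rect [array([0.403, 0.168]), array([0.05 , 0.096]), np.float64(56.519)]
```

View pics/w3.png

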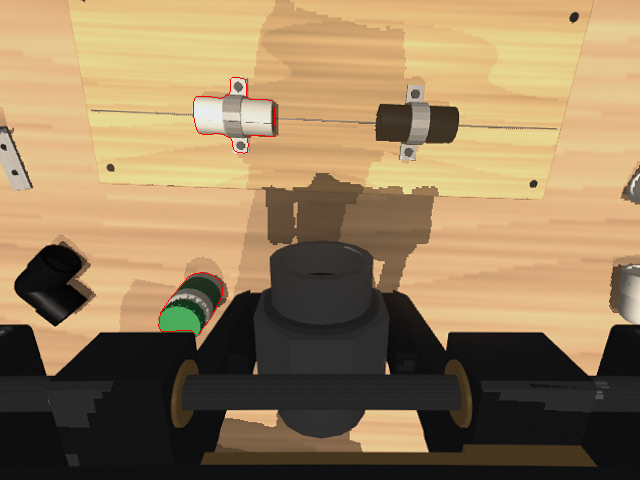

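The line on the board runs from (92,110) to (557,129); front corners at about (101,183) and (545,198); the four screws are at (83,0), (574,17), (110,168) and (533,184). The union hangs straight in the grip.

```bash
python3 - <<'E'
from h import *
c=cam('wrist')
for p in [(92,110),(557,129),(101,183),(545,198),(110,168),(533,184),(574,17),(83,0)]: print(p,atz(c,p,.019).round(4))
# pipe ends: silhouettes at axis height
for p in [(194,115),(277,118),(376,123),(459,126)]: print(p,atz(c,p,.0355).round(4))
E
```

```text
(92, 110) [0.6024 0.2537 0.019 ]
(557, 129) [ 0.6082 -0.2051  0.019 ]
(101, 183) [0.5309 0.2564 0.019 ]
(545, 198) [ 0.5389 -0.2117  0.019 ]
(110, 168) [0.547  0.2448 0.019 ]
(533, 184) [ 0.553  -0.1954  0.019 ]
(574, 17) [ 0.7032 -0.1933  0.019 ]
(83, 0) [0.6938 0.2458 0.019 ]
(194, 115) [0.6034 0.1493 0.0355]
(277, 118) [0.605  0.0714 0.0355]
(376, 123) [ 0.6053 -0.0226  0.0355]
(459, 126) [ 0.6064 -0.1016  0.0355]
```

Emit:
apply_moves --increments '[{"delta_pos": [42.7, 3.9, 0], "rotation": [0, 0, 0]}, {"delta_pos": [42.7, 3.9, 0], "rotation": [0, 0, -0.186]}, {"delta_pos": [0, 0, 15], "rotation": [0, 0, -0.186]}, {"delta_pos": [0, 0, 15], "rotation": [0, 0, -0.186]}, {"delta_pos": [0, 0, 15], "rotation": [0, 0, -0.186]}, {"delta_pos": [0, 0, 15], "rotation": [0, 0, -0.186]}, {"delta_pos": [0, 0, 15], "rotation": [0, 0, -0.186]}, {"delta_pos": [0, 0, 15], "rotation": [0, 0, -0.186]}]'

```text
t: 8.05
position: [0.6042, 0.0214, 0.3115]
eef_rot: [-0.0, 0.778, 0.629, -0.0]
contact_force: [0.4, -0.5, -1.6]
width: 0.0515
gripper_force: 30.0
```

Emit:
apply_moves --increments '[{"delta_pos": [0, 0, 25], "rotation": [0, 0, -0.119]}, {"delta_pos": [0, 0, 25], "rotation": [0, 0, -0.118]}, {"delta_pos": [0, 0, 25], "rotation": [0, 0, 0]}, {"delta_pos": [0, 0, 20], "rotation": [0, 0, 0]}, {"delta_pos": [0, 0, 0], "rotation": [0, 0, 0]}, {"delta_pos": [0, 0, 0], "rotation": [0, 0, 0]}, {"delta_pos": [0, 0, 0], "rotation": [0, 0, 0]}, {"delta_pos": [0, 0, 0], "rotation": [0, 0, 0]}]'

```text
t: 9.05
position: [0.6044, 0.0219, 0.2178]
eef_rot: [0.0, 0.7, 0.714, 0.0]
contact_force: [-0.2, 0.4, -1.8]
width: 0.0518
gripper_force: 30.0
```

```bash
python3 - <<'E'
from h import *
s=sense();print(s['position'],rot(s['eef_rot']).as_matrix().round(3).tolist())
E
```

```text
[0.60438047 0.02186511 0.21779926] [[-0.019, 1.0, 0.001], [1.0, 0.019, -0.0], [-0.0, 0.001, -1.0]]
```

Emit:
apply_moves --increments '[{"delta_pos": [2.4, 0.6, 8], "rotation": [0, 0, 0]}, {"delta_pos": [0, 0, 8], "rotation": [0, 0, 0]}, {"delta_pos": [0, 0, 5], "rotation": [0, 0, 0]}, {"delta_pos": [0, 0, 4], "rotation": [0, 0, 0]}, {"delta_pos": [0, 0, 0], "rotation": [0, 0, 0]}, {"delta_pos": [0, 0, 0], "rotation": [0, 0, 0]}, {"delta_pos": [0, 0, 0], "rotation": [0, 0, 0]}, {"delta_pos": [0, 0, 0], "rotation": [0, 0, 0]}]'

```text
t: 10.05
position: [0.6049, 0.0243, 0.1922]
eef_rot: [0.0, 0.7, 0.714, 0.0]
contact_force: [-0.3, -0.5, -1.6]
width: 0.0514
gripper_force: 30.0
```

Emit:
apply_moves --increments '[{"delta_pos": [0, 0, 0], "rotation": [0, 0, 0]}, {"delta_pos": [0, 0, 0], "rotation": [0, 0, 0]}, {"delta_pos": [0, 0, 0], "rotation": [0, 0, 0]}, {"delta_pos": [0, 0, 0], "rotation": [0, 0, 0]}, {"delta_pos": [0, 0, 0], "rotation": [0, 0, 0]}, {"delta_pos": [0, 0, -30], "rotation": [0, 0, 0]}, {"delta_pos": [0, 0, -55], "rotation": [0, 0, 0]}, {"delta_pos": [0, 0, -55], "rotation": [0, 0, 0]}]' --grip -1

```text
t: 11.05
position: [0.6047, 0.0243, 0.3337]
eef_rot: [-0.0, 0.7, 0.714, -0.0]
contact_force: [0.8, 0.3, 0.2]
width: 0.0882
gripper_force: 0.0
```

Emit:
apply_moves --increments '[{"delta_pos": [-52.7, -8.4, 0], "rotation": [0, 0, 0]}, {"delta_pos": [-52.7, -8.4, 0], "rotation": [0, 0, 0]}, {"delta_pos": [-52.7, -8.4, 0], "rotation": [0, 0, 0]}, {"delta_pos": [-52.7, -8.4, 0], "rotation": [0, 0, 0]}, {"delta_pos": [-52.7, -8.4, 0], "rotation": [0, 0, 0]}, {"delta_pos": [-52.7, -8.4, 0], "rotation": [0, 0, 0]}, {"delta_pos": [-52.7, -8.4, 0], "rotation": [0, 0, 0.135]}, {"delta_pos": [0, 0, 0], "rotation": [0, 0, 0.135]}]'

```text
t: 12.05
position: [0.5517, -0.3491, 0.3316]
eef_rot: [0.0, 0.793, 0.609, -0.0]
contact_force: [0.1, 0.9, -0.7]
width: 0.0884
gripper_force: 0.0
```

```bash
python3 look.py w4 vent_tee
```

```text
12.05 [ 0.5517 -0.3491  0.3316] [ 0.257  0.966 -0.   ]
vent_tee tip 0.79 [324. 227.] [ 0.5538 -0.3517  0.021 ]
   out 0.8 [329. 228.] [ 0.558 -0.353] rect [array([ 0.563, -0.358]), array([0.103, 0.07 ]), np.float64(76.019)]
```

View pics/w4.png

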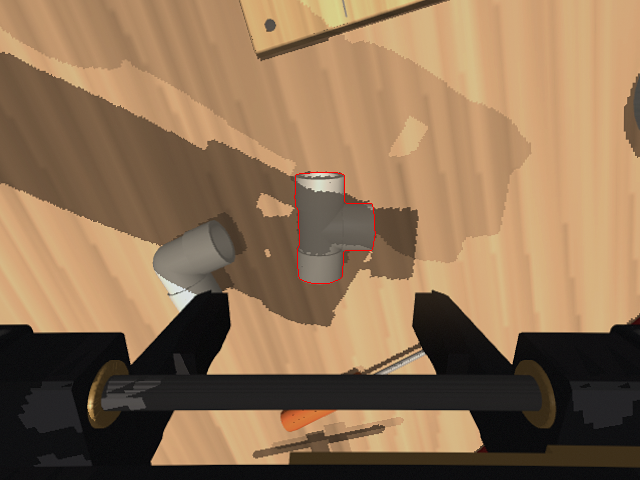

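The tee is aligned with the tool, origin at (320,227), with the branch to the right. The white elbow at (200,260) clears the left finger.

Emit:
apply_moves --increments '[{"delta_pos": [-2, 13.5, 40], "rotation": [0, 0, 0]}, {"delta_pos": [0, 0, 40], "rotation": [0, 0, 0]}, {"delta_pos": [0, 0, 40], "rotation": [0, 0, 0]}, {"delta_pos": [0, 0, 22], "rotation": [0, 0, 0]}, {"delta_pos": [0, 0, 12], "rotation": [0, 0, 0]}, {"delta_pos": [0, 0, 7], "rotation": [0, 0, 0]}, {"delta_pos": [0, 0, 0], "rotation": [0, 0, 0]}, {"delta_pos": [0, 0, 0], "rotation": [0, 0, 0]}]'

```text
t: 13.2
position: [0.5658, -0.351, 0.1721]
eef_rot: [0.001, 0.79, 0.613, 0.0]
contact_force: [1.5, -0.7, 0.8]
width: 0.0886
gripper_force: 0.0
```

Emit:
apply_moves --increments '[{"delta_pos": [0, 0, 0], "rotation": [0, 0, 0]}, {"delta_pos": [0, 0, 0], "rotation": [0, 0, 0]}, {"delta_pos": [0, 0, 0], "rotation": [0, 0, 0]}, {"delta_pos": [0, 0, 0], "rotation": [0, 0, 0]}, {"delta_pos": [0, 0, 0], "rotation": [0, 0, 0]}, {"delta_pos": [0, 0, 0], "rotation": [0, 0, 0]}, {"delta_pos": [0, 0, 0], "rotation": [0, 0, 0]}, {"delta_pos": [0, 0, 0], "rotation": [0, 0, 0]}]' --grip 1 --newtons 25

```text
t: 14.2
position: [0.5656, -0.3509, 0.1713]
eef_rot: [0.0, 0.79, 0.613, -0.0]
contact_force: [-1.4, 1.3, 4.5]
width: 0.0634
gripper_force: 25.0
```

Emit:
apply_moves --increments '[{"delta_pos": [0, 0, -40], "rotation": [0, 0, 0]}, {"delta_pos": [0, 0, -60], "rotation": [0, 0, 0]}, {"delta_pos": [0, 0, -60], "rotation": [0, 0, 0]}, {"delta_pos": [54.6, -8.9, 0], "rotation": [0, 0, 0]}, {"delta_pos": [54.6, -8.9, 0], "rotation": [0, 0, 0]}, {"delta_pos": [54.6, -8.9, 0], "rotation": [0, 0, 0]}, {"delta_pos": [54.6, -8.9, 0], "rotation": [0, 0, 0]}, {"delta_pos": [54.6, -8.9, 0], "rotation": [0, 0, 0]}]'

```text
t: 15.2
position: [0.5903, -0.0736, 0.3308]
eef_rot: [-0.0, 0.79, 0.613, 0.0]
contact_force: [1.1, 0.2, -0.7]
width: 0.0637
gripper_force: 25.0
```

Emit:
apply_moves --increments '[{"delta_pos": [54.6, -8.9, 0], "rotation": [0, 0, 0]}, {"delta_pos": [54.6, -8.9, 0], "rotation": [0, 0, 0]}, {"delta_pos": [54.6, -8.9, 0], "rotation": [0, 0, 0]}, {"delta_pos": [54.6, -8.9, 0], "rotation": [0, 0, 0]}, {"delta_pos": [54.6, -8.9, 0], "rotation": [0, 0, -0.134]}, {"delta_pos": [0, 0, 20], "rotation": [0, 0, -0.134]}, {"delta_pos": [0, 0, 0], "rotation": [0, 0, 0]}, {"delta_pos": [0, 0, 0], "rotation": [0, 0, 0]}]'

```text
t: 16.2
position: [0.6153, 0.1995, 0.3117]
eef_rot: [0.0, 0.702, 0.712, 0.0]
contact_force: [1.0, 0.2, -1.0]
width: 0.0634
gripper_force: 25.0
```

```bash
python3 - <<'E'
from h import *
s=sense();print(s['position'],rot(s['eef_rot']).as_matrix().round(3).tolist())
c=cam('wrist',s);im=camera('wrist');save('w5',im)
E
```

```text
[0.61531868 0.19949836 0.31166204] [[-0.013, 1.0, 0.001], [1.0, 0.013, 0.0], [0.0, 0.001, -1.0]]
```

View pics/w5.png

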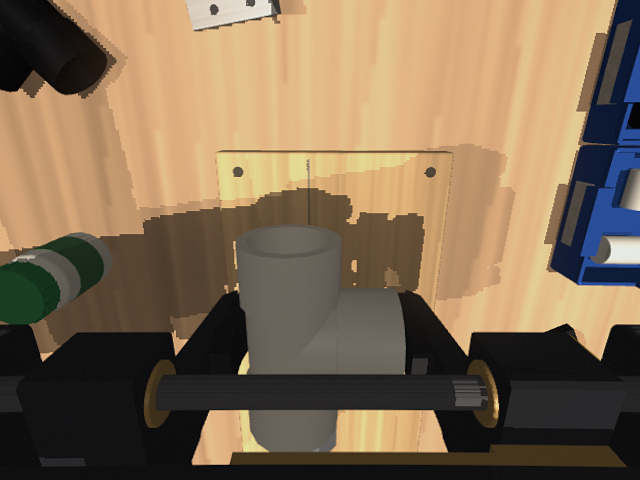

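Tee hangs straight with the branch to the right (rear); the board line at column 308 continues to the tee's run axis. Lowering.

Emit:
apply_moves --increments '[{"delta_pos": [1, 0, 35], "rotation": [0, 0, 0]}, {"delta_pos": [0, 0, 35], "rotation": [0, 0, 0]}, {"delta_pos": [0, 0, 25], "rotation": [0, 0, 0]}, {"delta_pos": [0, 0, 12], "rotation": [0, 0, 0]}, {"delta_pos": [0, 0, 8], "rotation": [0, 0, 0]}, {"delta_pos": [0, 0, 5], "rotation": [0, 0, 0]}, {"delta_pos": [0, 0, 0], "rotation": [0, 0, 0]}, {"delta_pos": [0, 0, 0], "rotation": [0, 0, 0]}]'

```text
t: 17.25
position: [0.6152, 0.2011, 0.1918]
eef_rot: [0.0, 0.701, 0.713, 0.0]
contact_force: [-0.1, 0.7, -1.3]
width: 0.0638
gripper_force: 25.0
```

Emit:
apply_moves --increments '[{"delta_pos": [0, 0, 0], "rotation": [0, 0, 0]}, {"delta_pos": [0, 0, 0], "rotation": [0, 0, 0]}, {"delta_pos": [0, 0, 0], "rotation": [0, 0, 0]}, {"delta_pos": [0, 0, 0], "rotation": [0, 0, 0]}, {"delta_pos": [0, 0, -15], "rotation": [0, 0, 0]}, {"delta_pos": [0, 0, -35], "rotation": [0, 0, 0]}, {"delta_pos": [0, 0, -45], "rotation": [0, 0, 0]}, {"delta_pos": [0, 0, -45], "rotation": [0, 0, 0]}]' --grip -1

```text
t: 18.25
position: [0.6148, 0.201, 0.3338]
eef_rot: [0.0, 0.701, 0.713, 0.0]
contact_force: [-0.4, -1.0, 0.4]
width: 0.0882
gripper_force: 0.0
```

Emit:
apply_moves --increments '[{"delta_pos": [33.3, -45.8, 0], "rotation": [0, 0, 0]}, {"delta_pos": [33.3, -45.8, 0], "rotation": [0, 0, 0]}, {"delta_pos": [33.3, -45.8, 0], "rotation": [0, 0, 0]}, {"delta_pos": [33.3, -45.8, 0], "rotation": [0, 0, -0.17]}, {"delta_pos": [0, 0, 0], "rotation": [0, 0, -0.17]}, {"delta_pos": [0, 0, 0], "rotation": [0, 0, -0.17]}, {"delta_pos": [0, 0, 0], "rotation": [0, 0, -0.17]}, {"delta_pos": [0, 0, 0], "rotation": [0, 0, -0.17]}]'

```text
t: 19.25
position: [0.4296, 0.3312, 0.3323]
eef_rot: [0.0, 0.342, 0.94, 0.0]
contact_force: [0.2, 0.4, -0.4]
width: 0.0879
gripper_force: 0.0
```

```bash
python3 look.py w6 black_elbow
```

```text
19.25 [0.4296 0.3312 0.3323] [-0.766  0.643 -0.001]
black_elbow tip 0.88 [325. 198.] [0.4145 0.3491 0.021 ]
   out 0.75 [310. 206.] [0.4135 0.3321] rect [array([0.415, 0.326]), array([0.072, 0.077]), np.float64(43.467)]
```

View pics/w6.png

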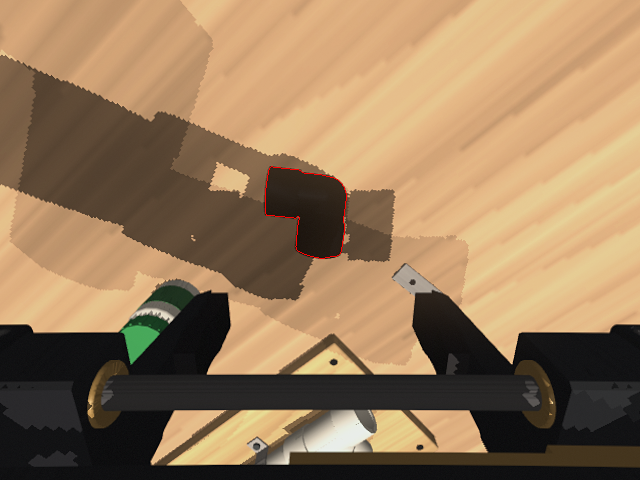

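The elbow's bend is at (323,199), leg A down to (320,255), leg B to the left, turned about 6.5° clockwise from the tool. The jar at (165,310) and the brace at (410,280) are clear of the fingers.

Emit:
apply_moves --increments '[{"delta_pos": [-11.7, 0, 40], "rotation": [0, 0, 0.11]}, {"delta_pos": [0, 0, 40], "rotation": [0, 0, 0]}, {"delta_pos": [0, 0, 40], "rotation": [0, 0, 0]}, {"delta_pos": [0, 0, 20], "rotation": [0, 0, 0]}, {"delta_pos": [0, 0, 12], "rotation": [0, 0, 0]}, {"delta_pos": [0, 0, 8], "rotation": [0, 0, 0]}, {"delta_pos": [0, 0, 0], "rotation": [0, 0, 0]}, {"delta_pos": [0, 0, 0], "rotation": [0, 0, 0]}]'

```text
t: 20.4
position: [0.4388, 0.3237, 0.1719]
eef_rot: [0.0, 0.396, 0.918, 0.0]
contact_force: [-0.3, -0.1, -0.8]
width: 0.0882
gripper_force: 0.0
```

Emit:
apply_moves --increments '[{"delta_pos": [0, 0, 0], "rotation": [0, 0, 0]}, {"delta_pos": [0, 0, 0], "rotation": [0, 0, 0]}, {"delta_pos": [0, 0, 0], "rotation": [0, 0, 0]}, {"delta_pos": [0, 0, 0], "rotation": [0, 0, 0]}, {"delta_pos": [0, 0, 0], "rotation": [0, 0, 0]}, {"delta_pos": [0, 0, 0], "rotation": [0, 0, 0]}, {"delta_pos": [0, 0, 0], "rotation": [0, 0, 0]}, {"delta_pos": [0, 0, 0], "rotation": [0, 0, 0]}]' --grip 1 --newtons 25

```text
t: 21.4
position: [0.4386, 0.3236, 0.1712]
eef_rot: [-0.0, 0.396, 0.918, -0.0]
contact_force: [0.3, 0.3, 0.4]
width: 0.0413
gripper_force: 24.9
```

Emit:
apply_moves --increments '[{"delta_pos": [0, 0, -40], "rotation": [0, 0, 0]}, {"delta_pos": [0, 0, -60], "rotation": [0, 0, 0]}, {"delta_pos": [0, 0, -60], "rotation": [0, 0, 0]}, {"delta_pos": [-48.8, -25.6, 0], "rotation": [0, 0, 0]}, {"delta_pos": [-48.8, -25.6, 0], "rotation": [0, 0, 0]}, {"delta_pos": [-48.8, -25.6, 0], "rotation": [0, 0, 0]}, {"delta_pos": [-48.8, -25.6, 0], "rotation": [0, 0, 0]}, {"delta_pos": [-48.8, -25.6, 0], "rotation": [0, 0, 0]}]'

```text
t: 22.4
position: [0.5132, 0.0565, 0.3313]
eef_rot: [0.0, 0.396, 0.918, 0.0]
contact_force: [0.6, 0.1, -0.4]
width: 0.0415
gripper_force: 24.9
```

Emit:
apply_moves --increments '[{"delta_pos": [-48.8, -25.6, 0], "rotation": [0, 0, 0]}, {"delta_pos": [-48.8, -25.6, 0], "rotation": [0, 0, 0]}, {"delta_pos": [-48.8, -25.6, 0], "rotation": [0, 0, 0]}, {"delta_pos": [-48.8, -25.6, 0], "rotation": [0, 0, 0.178]}, {"delta_pos": [0, 0, 0], "rotation": [0, 0, 0.178]}, {"delta_pos": [0, 0, 0], "rotation": [0, 0, 0.178]}, {"delta_pos": [0, 0, 0], "rotation": [0, 0, 0.178]}, {"delta_pos": [0, 0, 0], "rotation": [0, 0, 0.178]}]'

```text
t: 23.4
position: [0.5726, -0.1539, 0.331]
eef_rot: [-0.0, 0.755, 0.656, -0.0]
contact_force: [-0.0, 0.0, -0.5]
width: 0.0414
gripper_force: 24.9
```

Emit:
apply_moves --increments '[{"delta_pos": [0, 0, 0], "rotation": [0, 0, 0.178]}, {"delta_pos": [0, 0, 0], "rotation": [0, 0, 0.178]}, {"delta_pos": [0, 0, 0], "rotation": [0, 0, 0.178]}, {"delta_pos": [0, 0, 0], "rotation": [0, 0, 0.178]}, {"delta_pos": [0, 0, 0], "rotation": [0, 0, 0.178]}, {"delta_pos": [0, 0, 0], "rotation": [0, 0, 0.178]}, {"delta_pos": [0, 0, 0], "rotation": [0, 0, 0.178]}, {"delta_pos": [0, 0, 0], "rotation": [0, 0, 0.178]}]'

```text
t: 24.4
position: [0.5726, -0.1539, 0.331]
eef_rot: [-0.0, 1.0, 0.004, -0.0]
contact_force: [0.1, 0.7, -0.5]
width: 0.0414
gripper_force: 24.9
```

```bash
python3 look.py w7 black_pipe pipe_union
```

```text
24.4 [ 0.5726 -0.1539  0.331 ] [ 1.     0.008 -0.   ]
black_pipe tip 0.74 [200. 184.] [ 0.61   -0.0561  0.0355]
   out 0.68 [198. 180.] [ 0.6132 -0.0544] rect [array([ 0.618, -0.053]), array([0.05 , 0.083]), np.float64(7.291)]
pipe_union tip 0.68 [ 92. 190.] [0.6028 0.0364 0.026 ]
   out 0.81 [ 90. 191.] [0.6016 0.0415] rect [array([0.601, 0.042]), array([0.06 , 0.104]), np.float64(0.452)]
```

View pics/w7.png

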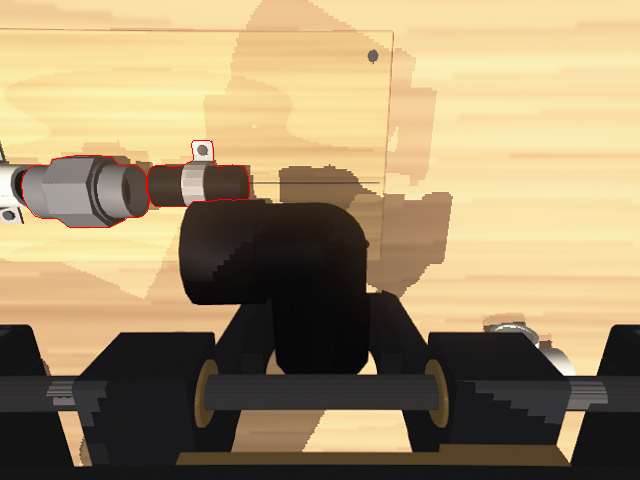

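Elbow's one leg points left to the pipe and the free leg points down (front), as wanted. Black pipe's outer end is at (249,186) and the board line ends at (380,183).

```bash
python3 - <<'E'
from h import *
c=cam('wrist')
print(atz(c,(249,186),.0355),atz(c,(249,186),.05),atz(c,(380,183),.019),atz(c,(252,183),.019),atz(c,(373,56),.019))
E
```

```text
[ 0.60845977 -0.09522293  0.0355    ] [ 0.61105716 -0.09820797  0.05      ] [ 0.60987012 -0.20294214  0.019     ] [ 0.60809762 -0.09449761  0.019     ] [ 0.70535602 -0.19063882  0.019     ]
```

Emit:
apply_moves --increments '[{"delta_pos": [1, 0, 40], "rotation": [0, 0, 0]}, {"delta_pos": [0, 0, 40], "rotation": [0, 0, 0]}, {"delta_pos": [0, 0, 30], "rotation": [0, 0, 0]}, {"delta_pos": [0, 0, 15], "rotation": [0, 0, 0]}, {"delta_pos": [0, 0, 9], "rotation": [0, 0, 0]}, {"delta_pos": [0, 0, 5], "rotation": [0, 0, 0]}, {"delta_pos": [0, 0, 0], "rotation": [0, 0, 0]}, {"delta_pos": [0, 0, 0], "rotation": [0, 0, 0]}]'

```text
t: 25.65
position: [0.5738, -0.154, 0.1929]
eef_rot: [0.0, 1.0, 0.007, 0.001]
contact_force: [-0.7, 0.4, 0.1]
width: 0.0413
gripper_force: 24.9
```

Emit:
apply_moves --increments '[{"delta_pos": [0, 0, 0], "rotation": [0, 0, 0]}, {"delta_pos": [0, 0, 0], "rotation": [0, 0, 0]}, {"delta_pos": [0, 0, 0], "rotation": [0, 0, 0]}, {"delta_pos": [0, 0, 0], "rotation": [0, 0, 0]}, {"delta_pos": [0, 0, 0], "rotation": [0, 0, 0]}, {"delta_pos": [0, 0, -20], "rotation": [0, 0, 0]}, {"delta_pos": [0, 0, -50], "rotation": [0, 0, 0]}, {"delta_pos": [0, 0, -60], "rotation": [0, 0, 0]}]' --grip -1

```text
t: 26.65
position: [0.5734, -0.1539, 0.323]
eef_rot: [-0.0, 1.0, 0.007, -0.001]
contact_force: [-0.8, -0.2, -0.2]
width: 0.0885
gripper_force: 0.0
```

Emit:
apply_moves --increments '[{"delta_pos": [-23.3, -46.3, 0], "rotation": [0, 0, 0]}, {"delta_pos": [-23.3, -46.3, 0], "rotation": [0, 0, 0]}, {"delta_pos": [-23.3, -46.3, 0], "rotation": [0, 0, 0]}, {"delta_pos": [-23.3, -46.3, 0], "rotation": [0, 0, 0]}, {"delta_pos": [-23.3, -46.3, 0], "rotation": [0, 0, 0]}, {"delta_pos": [-23.3, -46.3, 0], "rotation": [0, 0, 0]}, {"delta_pos": [-23.3, -46.3, 0], "rotation": [0, 0, 0]}, {"delta_pos": [0, 0, 0], "rotation": [0, 0, 0]}]'

```text
t: 27.65
position: [0.4047, 0.17, 0.3224]
eef_rot: [-0.0, 1.0, 0.009, 0.0]
contact_force: [0.6, -0.5, -0.6]
width: 0.0878
gripper_force: 0.0
```

```bash
python3 look.py w8 cement_jar
```

```text
27.65 [0.4047 0.17   0.3224] [1.    0.018 0.   ]
cement_jar tip 0.9 [329. 225.] [0.4131 0.1645 0.04  ]
   out 0.75 [329. 238.] [0.4007 0.1658] rect [array([0.401, 0.165]), array([0.05, 0.07]), np.float64(89.636)]
```

View pics/w8.png

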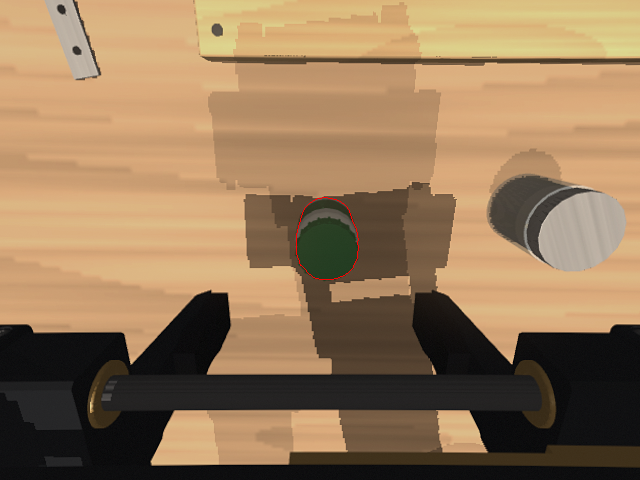

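The cap's centre is at (327,249), the base hint at (329,225); the jar stands upright.

```bash
python3 - <<'E'
from h import *
c=cam('wrist')
print(atz(c,(327,249),.078),atz(c,(329,225),0))
E
```

```text
[0.40868996 0.16365329 0.078     ] [0.40326525 0.16044435 0.        ]
```

Emit:
apply_moves --increments '[{"delta_pos": [2.5, 5.5, 20], "rotation": [0, 0, 0]}, {"delta_pos": [0, 0, 40], "rotation": [0, 0, 0]}, {"delta_pos": [0, 0, 35], "rotation": [0, 0, 0]}, {"delta_pos": [0, 0, 25], "rotation": [0, 0, 0]}, {"delta_pos": [0, 0, 15], "rotation": [0, 0, 0]}, {"delta_pos": [0, 0, 0], "rotation": [0, 0, 0]}, {"delta_pos": [0, 0, 0], "rotation": [0, 0, 0]}, {"delta_pos": [0, 0, 0], "rotation": [0, 0, 0]}]'

```text
t: 28.8
position: [0.409, 0.1623, 0.1878]
eef_rot: [-0.0, 1.0, 0.007, 0.001]
contact_force: [-1.0, 0.1, -0.1]
width: 0.0879
gripper_force: 0.0
```

Emit:
apply_moves --increments '[{"delta_pos": [0, 0, 0], "rotation": [0, 0, 0]}, {"delta_pos": [0, 0, 0], "rotation": [0, 0, 0]}, {"delta_pos": [0, 0, 0], "rotation": [0, 0, 0]}, {"delta_pos": [0, 0, 0], "rotation": [0, 0, 0]}, {"delta_pos": [0, 0, 0], "rotation": [0, 0, 0]}, {"delta_pos": [0, 0, 0], "rotation": [0, 0, 0]}, {"delta_pos": [0, 0, 0], "rotation": [0, 0, 0]}, {"delta_pos": [0, 0, 0], "rotation": [0, 0, 0]}]' --grip 1 --newtons 25

```text
t: 29.8
position: [0.4087, 0.1625, 0.1872]
eef_rot: [-0.0, 1.0, 0.007, 0.0]
contact_force: [-0.8, 1.5, 1.7]
width: 0.0474
gripper_force: 25.0
```

Emit:
apply_moves --increments '[{"delta_pos": [0, 0, -20], "rotation": [0, 0, 0]}, {"delta_pos": [0, 0, -40], "rotation": [0, 0, 0]}, {"delta_pos": [0, 0, -40], "rotation": [0, 0, 0]}, {"delta_pos": [0, 0, -30], "rotation": [0, 0, 0]}, {"delta_pos": [38.9, 20.1, 0], "rotation": [0, 0, 0]}, {"delta_pos": [38.9, 20.1, 0], "rotation": [0, 0, 0]}, {"delta_pos": [38.9, 20.1, 0], "rotation": [0, 0, 0]}, {"delta_pos": [38.9, 20.1, 0], "rotation": [0, 0, 0]}]'

```text
t: 30.8
position: [0.5665, 0.0833, 0.3167]
eef_rot: [0.0, 1.0, 0.007, -0.001]
contact_force: [0.2, -0.4, -2.0]
width: 0.0475
gripper_force: 25.0
```

Emit:
apply_moves --increments '[{"delta_pos": [38.9, 20.1, 0], "rotation": [0, 0, 0]}, {"delta_pos": [38.9, 20.1, 0], "rotation": [0, 0, 0]}, {"delta_pos": [38.9, 20.1, 0], "rotation": [0, 0, 0]}, {"delta_pos": [0, 0, 20], "rotation": [0, 0, 0]}, {"delta_pos": [0, 0, 20], "rotation": [0, 0, 0]}, {"delta_pos": [0, 0, 0], "rotation": [0, 0, 0]}, {"delta_pos": [0, 0, 0], "rotation": [0, 0, 0]}, {"delta_pos": [0, 0, 0], "rotation": [0, 0, 0]}]'

```text
t: 31.8
position: [0.683, 0.0255, 0.2782]
eef_rot: [0.0, 1.0, 0.007, 0.001]
contact_force: [0.6, -0.1, -2.3]
width: 0.0471
gripper_force: 25.0
```

Emit:
apply_moves --increments '[{"delta_pos": [0, 0, 25], "rotation": [0, 0, 0]}, {"delta_pos": [0, 0, 20], "rotation": [0, 0, 0]}, {"delta_pos": [0, 0, 12], "rotation": [0, 0, 0]}, {"delta_pos": [0, 0, 8], "rotation": [0, 0, 0]}, {"delta_pos": [0, 0, 4], "rotation": [0, 0, 0]}, {"delta_pos": [0, 0, 2], "rotation": [0, 0, 0]}, {"delta_pos": [0, 0, 0], "rotation": [0, 0, 0]}, {"delta_pos": [0, 0, 0], "rotation": [0, 0, 0]}]'

```text
t: 32.8
position: [0.6829, 0.0255, 0.2065]
eef_rot: [0.0, 1.0, 0.007, 0.0]
contact_force: [-0.5, -0.3, -1.8]
width: 0.047
gripper_force: 25.0
```

```bash
python3 -c "
from h import *
s=sense();print(s['position'],s['contact_force'])"
```

```text
[0.68294874 0.02548374 0.20652668] [-0.4622575  -0.27114569 -1.78651453]
```

Emit:
apply_moves --increments '[{"delta_pos": [0, 0, 0], "rotation": [0, 0, 0]}, {"delta_pos": [0, 0, 0], "rotation": [0, 0, 0]}, {"delta_pos": [0, 0, 0], "rotation": [0, 0, 0]}, {"delta_pos": [0, 0, 0], "rotation": [0, 0, 0]}, {"delta_pos": [0, 0, 0], "rotation": [0, 0, 0]}, {"delta_pos": [0, 0, -15], "rotation": [0, 0, 0]}, {"delta_pos": [0, 0, -35], "rotation": [0, 0, 0]}, {"delta_pos": [0, 0, -50], "rotation": [0, 0, 0]}]' --grip -1

```text
t: 33.8
position: [0.6827, 0.0255, 0.3074]
eef_rot: [-0.0, 1.0, 0.007, -0.001]
contact_force: [0.3, -0.1, 0.3]
width: 0.0883
gripper_force: 0.0
```

Emit:
apply_moves --increments '[{"delta_pos": [0, 0, -40], "rotation": [0, 0, 0]}, {"delta_pos": [-40, 0, -40], "rotation": [0, 0, 0]}, {"delta_pos": [-40, 0, -15], "rotation": [0, 0, 0]}, {"delta_pos": [-40, 0, 0], "rotation": [0, 0, 0]}, {"delta_pos": [-40, 0, 0], "rotation": [0, 0, 0]}, {"delta_pos": [0, 0, 0], "rotation": [0, 0, 0]}, {"delta_pos": [0, 0, 0], "rotation": [0, 0, 0]}, {"delta_pos": [0, 0, 0], "rotation": [0, 0, 0]}]'

```text
t: 34.8
position: [0.5236, 0.0232, 0.4013]
eef_rot: [0.0, 1.0, 0.007, 0.0]
contact_force: [0.7, -0.6, 0.6]
width: 0.0882
gripper_force: 0.0
```

```bash
python3 - <<'E'
from h import *
from look import look
a=np.array
c=look([],'w9'); cs={'wrist':c}
for n in('scene','side'): cs[n]=cam(n); save(n+'9',camera(n))
o=a([.605,.0243]);t=.016;ex=a([np.cos(t),np.sin(t)]);ey=a([-ex[1],ex[0]])
for th,z in dict(white_pipe=.0355,black_pipe=.0355,vent_tee=.04,pipe_union=.045,black_elbow=.04,cement_jar=.019).items():
    rs=[]
    for n in cs:
        r=tip_of(n,th)
        if r: rs.append(ray(cs[n],r[0]['at'])); p=atz(cs[n],r[0]['at'],z)[:2]-o; print(th,n,round(r[0]['conf'],2),np.round(r[0]['at']),'line frame x,y',(p@ex).round(4),(p@ey).round(4))
    if len(rs)>1: x,e=tri(rs);print('   tri',x.round(4),e.round(4))
E
```

```text
34.8 [0.5236 0.0232 0.4013] [1.    0.014 0.   ]
white_pipe wrist 0.63 [226. 121.] line frame x,y 0.0051 0.0901
white_pipe scene 0.68 [333. 294.] line frame x,y -0.0083 0.0852
white_pipe side 0.58 [358. 219.] line frame x,y -0.0032 0.0837
   tri [0.6021 0.1114 0.0371] 0.0071
black_pipe wrist 0.58 [407. 123.] line frame x,y 0.0031 -0.0813
black_pipe scene 0.83 [272. 251.] line frame x,y 0.0024 -0.087
black_pipe side 0.57 [382. 269.] line frame x,y 0.0012 -0.0856
   tri [ 0.6088 -0.0598  0.035 ] 0.0028
vent_tee wrist 0.58 [136. 125.] line frame x,y 0.0019 0.1728
vent_tee scene 0.56 [362. 324.] line frame x,y 0.0038 0.1759
vent_tee side 0.89 [352. 192.] line frame x,y 0.0072 0.182
   tri [0.6061 0.1989 0.0424] 0.0034
pipe_union wrist 0.91 [323. 127.] line frame x,y -0.0002 -0.0012
pipe_union scene 0.78 [298. 272.] line frame x,y 0.0044 -0.0035
pipe_union side 0.71 [371. 236.] line frame x,y 0.004 0.0056
   tri [0.6075 0.023  0.049 ] 0.0033
black_elbow wrist 0.96 [512. 125.] line frame x,y 0.0006 -0.1775
black_elbow scene 0.94 [244. 227.] line frame x,y 0.0016 -0.1788
black_elbow side 0.69 [394. 299.] line frame x,y -0.0002 -0.1712
   tri [ 0.6084 -0.1515  0.0434] 0.0024
cement_jar wrist 0.73 [321.  42.] line frame x,y 0.0741 -0.0003
cement_jar scene 0.59 [276. 301.] line frame x,y 0.0783 0.0006
cement_jar side 0.87 [406. 244.] line frame x,y 0.0779 0.0025
   tri [0.6815 0.0259 0.0193] 0.0026
```

View pics/w9.png

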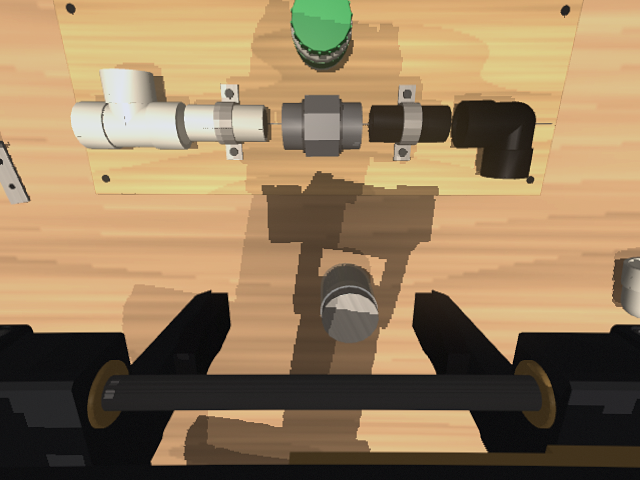

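View pics/side9.png

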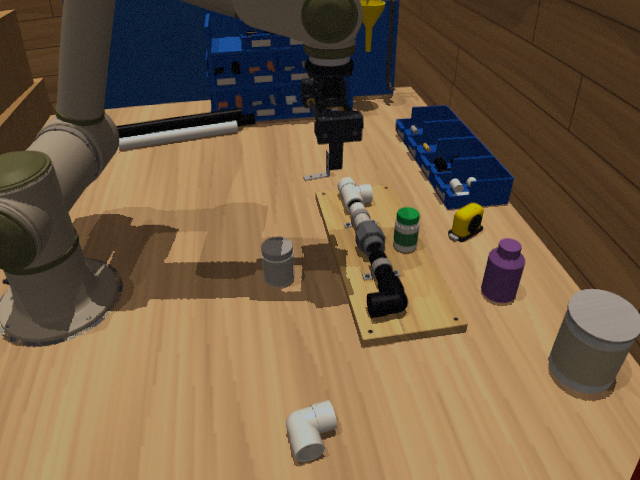

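All five parts lie in line: the tee (branch up/rear), union at (322,125), elbow with its free leg down (front), and the jar upright behind the union. The bystanders are where they were. One numeric check of the gaps.

```bash
python3 - <<'E'
from h import *
c=cam('wrist')
for n,p,z in [('tee outer',(73,123),.04),('tee inner',(191,127),.04),('branch L',(102,80),.04),('branch R',(153,80),.04),('pipe w in',(269,124),.0355),('un L',(282,125),.045),('un R',(362,125),.045),('b in',(369,123),.0355),('b out',(450,124),.0355),('elb in',(453,125),.04),('elb leg L',(481,165),.04),('elb leg R',(532,165),.04)]: print(n,atz(c,p,z)[:2].round(4))
E
```

```text
tee outer [0.6035 0.2551]
tee inner [0.602  0.1465]
branch L [0.6404 0.2212]
branch R [0.6414 0.1759]
pipe w in [0.6057 0.0741]
un L [0.6051 0.0607]
un R [ 0.606  -0.0131]
b in [ 0.6078 -0.0207]
b out [ 0.6077 -0.0974]
elb in [ 0.6069 -0.0988]
elb leg L [ 0.5705 -0.1309]
elb leg R [ 0.5709 -0.1799]
```

```bash
python3 -c "
from h import *
print(close_job())"
```

```text
the job is handed in; nothing more can be done
None
```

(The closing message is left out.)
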